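Empty the heel tray into the heel box

ROBOT

A 7-joint arm with a two-finger parallel gripper is mounted at the origin on the work surface. World frame = base frame: x ahead of the robot, y to its left, z up, the work surface at z = 0. Lengths are in mm, angles in rad, forces in N, time in s.
With the tool pointing down it reaches from about 425 to 1025 mm from the base axis. Payload 3.6 kg.
Tool frame: the origin (TCP) lies midway between the tips of the shut fingers; the grasp point (between the pads) lies robot.pinch_z behind it (robot.pinch_z is the distance from the TCP to the grasp point, in mm); z points along the fingers, y is the line along which they close (so a half turn about z gives the same grasp; the last joint's range is limited). The gripper opens to 85 mm and grips with 20 to 120 N. Pads are 22 mm wide; open, the fingers measure 114 mm over their backs; the gripper's body (76 mm by 85 mm) begins 54 mm behind the grasp point. The pads swing forward as they close: fully open they stand 13 mm farther back than shut.
Start: joints at [1.032, 0.591, 0.048, 1.609, -0.033, 0.943, -0.034], TCP at [312.606, -654.146, 191.402] pointing down, gripper open.
Joint ranges: [-2.69, 2.69], [-0.47, 2.24], [-1.27, 1.36], [0.19, 2.51], [-1.53, 4.68], [0.08, 2.07], [-3.09, 3.09]. Speed limits (rad/s): [2.57, 2.57, 3.14, 3.14, 3.14, 3.14, 3.14].

INTERFACE

Orientations are given as a unit quaternion [w, x, y, z].
In Python, from cell import status, imaging, robot, nets gives the robot as it stands.
- The arm moves only by the tool step_arm, never from a script. Its argument "commands" is a list of rows, each an object of numbers: "grip": the opening, from 0 (shut) to 1 (fully open); "dx", "dy", "dz": the shift along the tool's x, y, z normalised to -1 to 1, where 1 is 40 mm; "wx", "wy", "wz": the turn, a rotation vector about the tool's x, y, z normalised to -1 to 1, where 1 is 4 degrees. In form: [{"grip": .., "dx": .., "dy": .., "dz": .., "wx": .., "wy": .., "wz": ..}, ...]. A call has 1 to 12 rows; each row shifts and turns the commanded pose from where the row before left it, along the tool's axes as they then stand; what a row does not reach is not made up. A row lasts 1/12 s, in which the tool goes at most 41.7 mm and 7.16 degrees, less where a joint would pass 70% of its speed; a pose out of reach is approached as far as the arm can. A call with a number of a shift or a turn outside -1 to 1 is refused whole. A call with a gripper value outside its range is refused whole. The fingers move at their own pace and stop on an object; "newtons" is the grip in N (left out, the last holds). Time passes only in rows, so rows that do not move let the fingers close. It gives the time, the measured TCP pose, the force, the opening and the grip force at its end, in the units of the state.
- status.sense(): the state, without advancing time (a new reading comes with each control period).
- imaging.read_camera(name): name is "side" or "top"; returns a dict with "frame" (384x512x3 uint8, blue, green, red), "depth" (384x512 float32, mm along the optical axis (not along the pixel's ray), 0 where there is no reading), "K" (3x3 intrinsics, pixels), "extrinsics" (4x4, takes a point from camera to world coordinates). Camera axes: x right, y down, z forward; pixel columns grow to the right and rows downward; lengths in mm; the calibration is good to about 2 mm. A picture is of the moment at which its call begins.
- robot.job_done(): hands the job in; it is judged then, once.
Trained networks look in a picture, given as the dict that the camera call returned (one of the last four; its "shot" number tells which), for a name from the list of things; names that differ only in an ending like _2 or _b are one class to them, and where a whole thing is asked for, a point or a joint stands for the part that bears it (a point fixed in the world has none). Each returns a list of dicts, best first, with "conf" (0 to 1); they miss things now and then, are a little off and sometimes report something else, mostly with a low value. They report only what shows in the picture. A call takes as long as a camera call. They do not tell look-alikes from the thing itself.
- nets.search_frame(picture, thing): "box" ([centre column, centre row, width, height] in pixels, round what is visible of it).
The state is a dict: "clock": time; "joint_pos": joint angles; "joint_vel": joint speeds; "joint_efforts": joint torques, N m; "tool_pos": TCP position; "orientation": TCP orientation; "ft_force": force on the tool from outside, world axes, zero at the start; "moment": the same for the moment, N m; "opening": finger opening in mm; "grasp_force": force on a finger pad.
Only numpy, scipy, OpenCV 4.12 (cv2) and the standard library are available. Lean on these libraries where they do the work, as an engineer would, in place of code of your own. Each camera call takes 0.05 s, during which the arm holds its last target. There are 200 camera calls.

TASK

Lift the aluminium tray of red heel blanks by its blue handle straight up out of its wooden stand, keeping it level so that nothing slides off, then carry it over the yellow box and tip it about 45 degrees, open end down, so that all four blanks slide into the box. Finish while still holding the tray like that: tipped, open end down over the box, raised clear of the rim and touching nothing but the gripper. Leave the other things on the bench where they are.

Things in the scene. Friction and masses are not known exactly. Their poses are not given: they have to be found in the camera images.
- tray_grip (a point): Centre of the tray's blue handle: a flat-sided bar along the tray's x, 18 mm thick (y), 24 mm high, overhanging the pan from a post at its back; it runs from 40 mm on the spout side (-x) of this point to 72 mm on the back side. The point lies above the pan's middle, 66 mm above the tray's underside; 51 mm are free under the bar. Axes: x from spout to back, y across, z up when level.
- tray_spout (a point): Middle of the bottom edge of the tray's open end (the spout): 75 mm to -x and 66 mm below tray_grip in the tray's axes, which it shares.
- stand: Brown wooden holder of the tray, fixed to the bench: 170 x 130 x 52 mm, a solid base 30 mm high with a rim 22 mm high and 6 mm thick all round. The tray sits on the base inside the rim, 4 mm play each side, x along the stand's x; it comes out straight up. Origin: centre of its underside.
- bin: Yellow open plastic box fixed to the bench (its top is at height 0), the heel box: 200 (x) x 180 (y) x 70 mm high, walls and floor 5 mm. Origin: centre of its underside.
- tray: Aluminium parts tray, level in its stand at the start: pan 150 (x) x 110 (y) mm, 3 mm thick, walls 22 mm high (from the underside) on both long sides and at the back (+x); the front (-x) end is open: the spout. About 0.26 kg, heaviest near the middle. Origin: centre of its underside; axes as tray_grip.
- heel0_center (a point): Centre (half-way up) of a loose red D-shaped heel blank, about 28 x 24 x 16 mm high, 18 g, lying flat on the tray pan at the start. Smooth: it slides freely once the pan is tipped more than about 20 degrees.
- heel1_center (a point): Centre (half-way up) of a loose red D-shaped heel blank, about 28 x 24 x 16 mm high, 18 g, lying flat on the tray pan at the start. Smooth: it slides freely once the pan is tipped more than about 20 degrees.
- heel2_center (a point): Centre (half-way up) of a loose red D-shaped heel blank, about 28 x 24 x 16 mm high, 18 g, lying flat on the tray pan at the start. Smooth: it slides freely once the pan is tipped more than about 20 degrees.
- heel3_center (a point): Centre (half-way up) of a loose red D-shaped heel blank, about 28 x 24 x 16 mm high, 18 g, lying flat on the tray pan at the start. Smooth: it slides freely once the pan is tipped more than about 20 degrees.
- polish: Bystander, loose: red polish tin, 72 mm across, 28 mm high, lying flat beyond the stand and box; origin under its middle.
- spool: Bystander, loose: green thread spool, 32 mm across, 40 mm high, standing between the stand and the box, near the robot; origin under its middle.
- glue: Bystander, loose: white glue jar, red cap, 64 mm across, 100 mm high, far side of the bench; origin under its middle.
- hammer: Bystander, loose: hammer lying at the far left of the bench; the origin is under its middle.
- brush: Bystander, loose: hand brush lying at the right of the bench; origin under its middle.
- shoe: Bystander, loose: brown shoe, 270 mm long, 95 mm high, at the left of the bench; origin under its middle.
- wax: Bystander, loose: dark brown wax block 75 x 45 x 30 mm at the right of the bench; origin under its middle.
Things that resemble listed ones, but are neither listed nor needed, are in the scene too. What is shaped like the tray but orange is not meant.

How it is judged:
By the outcome, as a careful person would: the job done as asked, in the order asked, and still so for the second after the job is handed in, while the arm keeps its last pose, push and grip.
It also fails if it takes over 48 s, if anything falls off the work surface, if the arm or the gripper's body presses on something with over 40 N, if the wrist force passes 120 N, or if a joint passes its speed limit or range.

## Working session

There is one attempt and no reset: what is moved stays moved. The work goes in short steps, Python scripts to look and compute and a tool call to move; the robot and the scene stay as the last step left them, time stands still between calls to the robot, and variables do not carry over. Pictures are saved under pics/ and viewed, at most 10 in all, crops included, and the job is handed in when it is done.

Besides the shell and the picture viewer there is one more tool, called after "Request:" as name([rows], argument=value, ...), one row to a line, values as JSON. step_arm: Moves the arm, as the interface text tells. Its arguments: {"type":"object","properties":{"commands":{"type":"array","items":{"type":"object","properties":{"grip":{"type":"number"},"dx":{"type":"number","minimum":-1,"maximum":1},"dy":{"type":"number","minimum":-1,"maximum":1},"dz":{"type":"number","minimum":-1,"maximum":1},"wx":{"type":"number","minimum":-1,"maximum":1},"wy":{"type":"number","minimum":-1,"maximum":1},"wz":{"type":"number","minimum":-1,"maximum":1}}}},"newtons":{"type":"number"}},"required":["commands"]}

```bash
mkdir -p pics; ls
cat > h.py <<'E'
import numpy as np, cv2
from cell import status, imaging, robot, nets
def w(p,u,v,z=None):
    K,T=p["K"],np.array(p["extrinsics"])
    d=z if z else p["depth"][int(v),int(u)]
    c=np.array([(u-K[0][2])/K[0][0]*d,(v-K[1][2])/K[1][1]*d,d,1]); return (T@c)[:3]
def cloud(p):
    K,T=np.array(p["K"]),np.array(p["extrinsics"]); D=p["depth"]
    v,u=np.mgrid[:D.shape[0],:D.shape[1]]
    P=np.stack([(u-K[0,2])/K[0,0]*D,(v-K[1,2])/K[1,1]*D,D],-1)@T[:3,:3].T+T[:3,3]
    P[D==0]=np.nan; return P
E
python3 - <<'E'
from h import *
np.set_printoptions(precision=1,suppress=True)
s=status.sense();print(s["orientation"],robot.pinch_z,s["opening"],s["clock"])
a=imaging.read_camera("side");b=imaging.read_camera("top")
cv2.imwrite("pics/side.png",a["frame"]);cv2.imwrite("pics/top.png",b["frame"])
for n,p in(("side",a),("top",b)):
  for t in("tray_grip","tray","stand","bin","spool","heel0_center","polish"):
    for r in nets.search_frame(p,t)[:4]:
      u,v=r["box"][:2]
      print(n,t,round(r["conf"],2),np.round(r["box"]),w(p,u,v) if 0<=u<512 and 0<=v<384 else "")
E
```

```text
pics
[-0.   1.   0.2 -0. ] 18.700000000000003 85.14955748604883 0.0
side tray_grip 0.86 [233. 222.  61.  43.] [572.3 163.2  31.5]
side tray_grip 0.56 [290. 278.  75.  50.] [326.7 247.6   2.3]
side tray 0.67 [291. 277.  73.  55.] [327.9 241.7  -0.1]
side tray 0.56 [231. 221.  68.  46.] [578.2 166.   32.3]
side stand 0.64 [231. 238.  77.  46.] [523.6 233.3  37.8]
side bin 0.71 [167. 222.  72.  51.] [742.1 262.1  22.5]
side bin 0.63 [288. 175.  73.  49.] [ 620.7 -223.3   -0.8]
side spool 0.62 [300. 213.   8.  19.] [437.6   9.2  26.2]
side polish 0.78 [217. 189.  17.  19.] [746.5  33.   23.7]
top tray_grip 0.81 [214. 190.  39.  50.] [552.9 179.5  94.9]
top tray_grip 0.67 [193. 270.  57.  58.] [317.9 236.9  79.1]
top tray 0.88 [192. 266.  62.  53.] [329.2 240.9  81.9]
top tray 0.66 [212. 190.  42.  51.] [551.2 183.2 107.8]
top bin 0.79 [339. 178.  68.  67.] [ 607.3 -212.9    1.2]
top spool 0.67 [275. 230.  11.  10.] [439.2  -5.8  41.5]
top spool 0.26 [412. 230.  40.  62.] [ 441.1 -433.1   17. ]
top spool 0.24 [339. 179.  64.  67.] [ 604.  -212.5    4.8]
top heel0_center 0.42 [222. 204.  10.   3.] [517.5 160.3  48.1]
top polish 0.8 [268. 131.  18.  22.] [756.8  17.6  28.1]
top polish 0.59 [210. 191.  33.  51.] [546.8 187.1 111.4]
```

Run:
```python
import cv2,numpy as np
a=cv2.imread("pics/side.png");b=cv2.imread("pics/top.png")
A=cv2.resize(a,(800,600),interpolation=3)
cv2.imwrite("pics/side_b.png",A)
B=cv2.resize(b[110:320,150:430],(800,600),interpolation=cv2.INTER_CUBIC);cv2.imwrite("pics/top_c.png",B)
```

```text
(no output)
```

View pics/side_b.png

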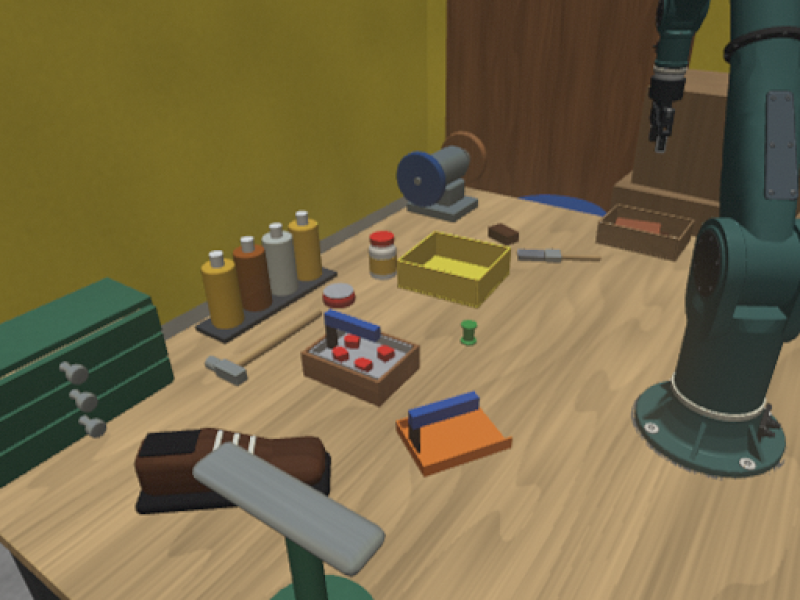

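View pics/top_c.png

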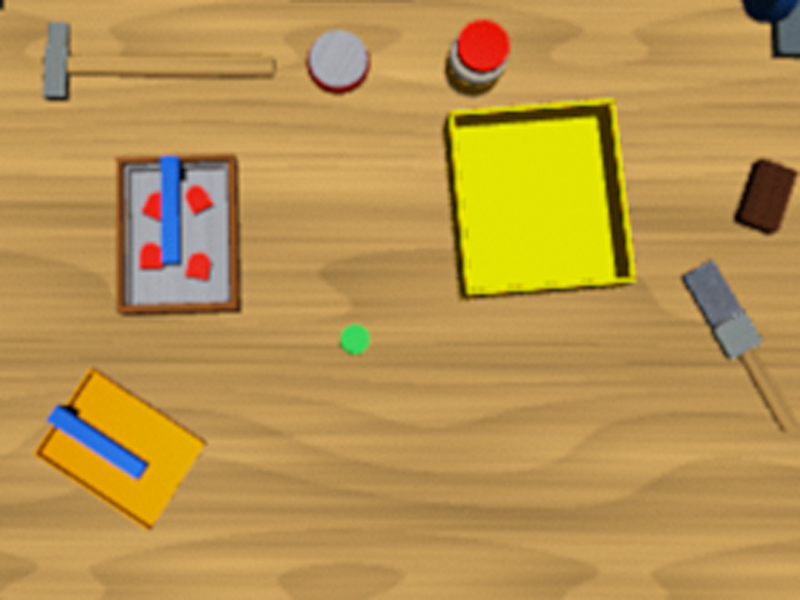

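The side view (800x600) shows the aluminium tray with four heels in the brown stand at (360,350) and the orange decoy at (453,430). There is also a brown box with a reddish interior at (645,230), which is not needed. In the top crop the handle runs from (170,158) at the back to (170,263), so the spout faces the robot. The yellow box is at (542,198).

Handles that could be taken for the target, in full top-image pixels: the aluminium tray's at (210,184) and the orange tray's at (185,265). I choose the first, because it sits in the wooden stand and holds the red heels; the top crop confirms it.

Run:
```python
from h import *
np.set_printoptions(precision=1,suppress=True)
print(dir(robot),dir(status))
for n in("top","side"):
    p=imaging.read_camera(n);P=cloud(p);hsv=cv2.cvtColor(p["frame"],cv2.COLOR_BGR2HSV)
    x,y,z=np.moveaxis(P,-1,0);H,S,V=np.moveaxis(hsv,-1,0)
    near=(x>430)&(x<680)&(y>80)&(y<280)
    def rect(m,name):
        Q=P[m]; r=cv2.minAreaRect(Q[:,:2].astype(np.float32)); print(n,name,len(Q),"c",np.array(r[0]),np.array(r[1]),round(r[2],1),"z pct",np.percentile(Q[:,2],[5,50,95]))
    rect(near&(H>100)&(H<130)&(S>130)&(z>100),"handle")
    rect(near&(H>5)&(H<20)&(S>100)&(z>44)&(z<60),"rim")
    rect((x>450)&(x<750)&(y<-60)&(y>-350)&(z>60)&(z<78)&(S>100),"binrim")
    rect(near&((H<5)|(H>175))&(S>160)&(z>38)&(z<60),"heels")
```

```text
['PlanningError', '__class__', '__delattr__', '__dict__', '__dir__', '__doc__', '__eq__', '__format__', '__ge__', '__getattribute__', '__getstate__', '__gt__', '__hash__', '__init__', '__init_subclass__', '__le__', '__lt__', '__module__', '__ne__', '__new__', '__reduce__', '__reduce_ex__', '__repr__', '__setattr__', '__sizeof__', '__str__', '__subclasshook__', '__weakref__', 'job_done', 'pinch_z'] ['__class__', '__delattr__', '__dict__', '__dir__', '__doc__', '__eq__', '__format__', '__ge__', '__getattribute__', '__getstate__', '__gt__', '__hash__', '__init__', '__init_subclass__', '__le__', '__lt__', '__module__', '__ne__', '__new__', '__reduce__', '__reduce_ex__', '__repr__', '__setattr__', '__sizeof__', '__str__', '__subclasshook__', '__weakref__', 'sense']
top handle 221 c [570.9 190.8] [111.1  15.7] 1.5 z pct [104.8 108.3 111.8]
top rim 380 c [555.7 191.2] [170.3 129.6] 2.1 z pct [47.3 51.8 55.8]
top binrim 521 c [ 619.  -198.4] [248.4 181.2] 4.7 z pct [61.3 68.6 72.4]
top heels 205 c [558.3 192.2] [ 75.2 100.3] 88.6 z pct [45.4 49.  53. ]
side handle 126 c [572.  193.9] [110.   18.3] 2.3 z pct [104.9 106.6 108.4]
side rim 348 c [556.7 196.2] [174.8 133.2] 2.3 z pct [44.8 49.3 52.6]
side binrim 389 c [ 595.9 -195.9] [202.3 189.6] 5.5 z pct [60.5 65.1 68.9]
side heels 196 c [557.  196.5] [101.   74.6] 0.2 z pct [40.  47.4 49.5]
```

```bash
cat >> h.py <<'E'
from scipy.spatial.transform import Rotation as Ro
def tool():
    s=status.sense(); q=np.array(s["orientation"]); return np.array(s["tool_pos"]),Ro.from_quat(np.r_[q[1:],q[0]]),s
def need(goal,R,pinch=True):
    """shift (tool axes, mm) and turn (deg, tool axes) to bring the grasp point to goal"""
    p,r,s=tool(); q=(r.inv()*R)
    tcp=np.array(goal)+(R.as_matrix()[:,2]*robot.pinch_z if pinch else 0)
    print("shift(now)",r.inv().apply(tcp-p).round(1),"shift(after turn)",R.inv().apply(tcp-p).round(1),"turn",np.degrees(q.as_rotvec()).round(2),"t",s["clock"],"q",np.round(s["joint_pos"],2))
def down(yaw): return Ro.from_euler("z",yaw,degrees=True)*Ro.from_euler("x",180,degrees=True)
E
python3 -c "
from h import *
need([555.5,192,160],down(2))"
```

```text
shift(now) [ 584.  -658.7   50.1] shift(after turn) [ 272.3 -837.2   50.2] turn [ 0.    0.   23.54] t 0.9 q [ 1.03  0.59  0.05  1.61 -0.03  0.94 -0.03]
```

Request:
step_arm([
  {"grip":1,"wz":0.98},
  {"grip":1,"wz":0.98},
  {"grip":1,"wz":0.98},
  {"grip":1,"wz":0.98},
  {"grip":1,"wz":0.98},
  {"grip":1,"wz":0.98},
  {"grip":1,"dx":0.3,"dy":-0.9},
  {"grip":1,"dx":0.3,"dy":-0.9},
  {"grip":1,"dx":0.3,"dy":-0.9},
  {"grip":1,"dx":0.3,"dy":-0.9},
  {"grip":1,"dx":0.3,"dy":-0.9},
  {"grip":1,"dx":0.3,"dy":-0.9},
])

```text
$.commands[0]: bad value
```

Request:
step_arm([
  {"grip":1,"dx":0.3,"dy":-0.9},
  {"grip":1,"dx":0.3,"dy":-0.9},
  {"grip":1,"dx":0.3,"dy":-0.9},
  {"grip":1,"dx":0.3,"dy":-0.9},
  {"grip":1,"dx":0.3,"dy":-0.9},
  {"grip":1,"dx":0.3,"dy":-0.9},
  {"grip":1,"dx":0.3,"dy":-0.9},
  {"grip":1,"dx":0.3,"dy":-0.9},
  {"grip":1,"dx":0.3,"dy":-0.9},
  {"grip":1,"dx":0.3,"dy":-0.9},
  {"grip":1,"dx":0.3,"dy":-0.9},
  {"grip":1,"dx":0.3,"dy":-0.9},
])

```text
$.commands[0]: bad value
```

Request:
step_arm([
  {"grip":1,"dx":0.3,"dy":-0.9},
  {"grip":1,"dx":0.3,"dy":-0.9},
  {"grip":1,"dx":0.3,"dy":-0.9},
  {"grip":1,"dx":0.3,"dy":-0.9},
  {"grip":1,"dx":0.3,"dy":-0.9},
  {"grip":1},
  {"grip":1},
])

```text
$.commands[0]: bad value
```

Run:
```python
from h import *
need([555.5,192,160],down(2))
a=imaging.read_camera("side");b=imaging.read_camera("top")
print(tool()[0])
I=cv2.resize(np.hstack([a["frame"][110:310,130:330],b["frame"][90:290,120:320]]),(800,400),interpolation=cv2.INTER_CUBIC);cv2.imwrite("pics/near.png",I)
```

```text
shift(now) [ 584.  -658.7   50.1] shift(after turn) [ 272.3 -837.2   50.2] turn [ 0.    0.   23.54] t 0.9 q [ 1.03  0.59  0.05  1.61 -0.03  0.94 -0.03]
[ 312.58187979 -654.15880152  191.41131708]
```

View pics/near.png

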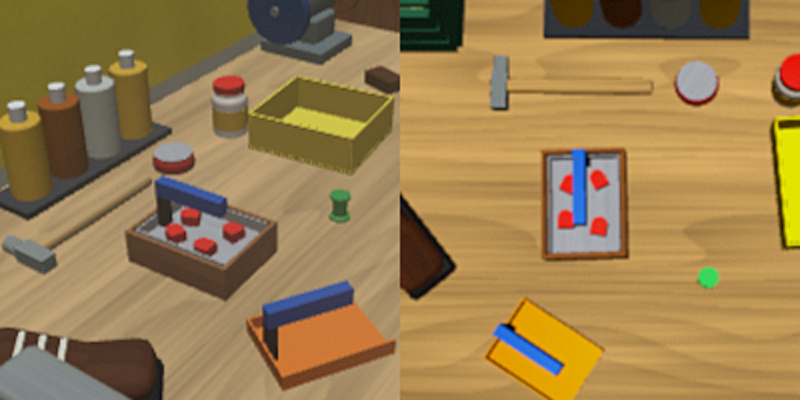

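The rows were refused and the arm did not move. The crop confirms the choice: the aluminium tray in the stand, with four heels and the post at the back. I'll resend with every field filled in.

Request:
step_arm([
  {"grip":1,"dx":0,"dy":0,"dz":0,"wx":0,"wy":0,"wz":0.98},
  {"grip":1,"dx":0,"dy":0,"dz":0,"wx":0,"wy":0,"wz":0.98},
  {"grip":1,"dx":0,"dy":0,"dz":0,"wx":0,"wy":0,"wz":0.98},
  {"grip":1,"dx":0,"dy":0,"dz":0,"wx":0,"wy":0,"wz":0.98},
  {"grip":1,"dx":0,"dy":0,"dz":0,"wx":0,"wy":0,"wz":0.98},
  {"grip":1,"dx":0,"dy":0,"dz":0,"wx":0,"wy":0,"wz":0.98},
  {"grip":1,"dx":0.3,"dy":-0.9,"dz":0,"wx":0,"wy":0,"wz":0},
  {"grip":1,"dx":0.3,"dy":-0.9,"dz":0,"wx":0,"wy":0,"wz":0},
  {"grip":1,"dx":0.3,"dy":-0.9,"dz":0,"wx":0,"wy":0,"wz":0},
  {"grip":1,"dx":0.3,"dy":-0.9,"dz":0,"wx":0,"wy":0,"wz":0},
  {"grip":1,"dx":0.3,"dy":-0.9,"dz":0,"wx":0,"wy":0,"wz":0},
  {"grip":1,"dx":0.3,"dy":-0.9,"dz":0,"wx":0,"wy":0,"wz":0},
])

```text
clock: 2.0
tool_pos: [377.3, -434.1, 191.6]
orientation: [0.0, 1.0, 0.018, 0.0]
ft_force: [1.6, -1.1, 0.1]
opening: 85.4
grasp_force: 0.0
```

Request:
step_arm([
  {"grip":1,"dx":0.3,"dy":-0.9,"dz":0,"wx":0,"wy":0,"wz":0},
  {"grip":1,"dx":0.3,"dy":-0.9,"dz":0,"wx":0,"wy":0,"wz":0},
  {"grip":1,"dx":0.3,"dy":-0.9,"dz":0,"wx":0,"wy":0,"wz":0},
  {"grip":1,"dx":0.3,"dy":-0.9,"dz":0,"wx":0,"wy":0,"wz":0},
  {"grip":1,"dx":0.3,"dy":-0.9,"dz":0,"wx":0,"wy":0,"wz":0},
  {"grip":1,"dx":0.3,"dy":-0.9,"dz":0,"wx":0,"wy":0,"wz":0},
  {"grip":1,"dx":0.3,"dy":-0.9,"dz":0,"wx":0,"wy":0,"wz":0},
  {"grip":1,"dx":0.3,"dy":-0.9,"dz":0,"wx":0,"wy":0,"wz":0},
  {"grip":1,"dx":0.3,"dy":-0.9,"dz":0,"wx":0,"wy":0,"wz":0},
  {"grip":1,"dx":0.3,"dy":-0.9,"dz":0,"wx":0,"wy":0,"wz":0},
  {"grip":1,"dx":0.3,"dy":-0.9,"dz":0,"wx":0,"wy":0,"wz":0},
  {"grip":1,"dx":0.3,"dy":-0.9,"dz":0,"wx":0,"wy":0,"wz":0},
])

```text
clock: 3.0
tool_pos: [506.1, 3.0, 191.8]
orientation: [-0.0, 1.0, 0.018, 0.0]
ft_force: [1.2, -0.6, -0.2]
opening: 85.4
grasp_force: 0.0
```

Request:
step_arm([
  {"grip":1,"dx":0.3,"dy":-0.9,"dz":0,"wx":0,"wy":0,"wz":0},
  {"grip":1,"dx":0.3,"dy":-0.9,"dz":0,"wx":0,"wy":0,"wz":0},
  {"grip":1,"dx":0.3,"dy":-0.9,"dz":0,"wx":0,"wy":0,"wz":0},
  {"grip":1,"dx":0.3,"dy":-0.9,"dz":0,"wx":0,"wy":0,"wz":0},
  {"grip":1,"dx":0.3,"dy":-0.9,"dz":0,"wx":0,"wy":0,"wz":0},
  {"grip":1,"dx":0,"dy":0,"dz":0,"wx":0,"wy":0,"wz":0},
  {"grip":1,"dx":0,"dy":0,"dz":0,"wx":0,"wy":0,"wz":0},
])

```text
clock: 3.58
tool_pos: [559.5, 186.8, 191.4]
orientation: [-0.001, 1.0, 0.02, 0.0]
ft_force: [-0.5, -0.6, -0.1]
opening: 85.8
grasp_force: 0.0
```

Run:
```python
from h import *
need([555.5,192,96],down(2))
a=imaging.read_camera("side");b=imaging.read_camera("top")
I=cv2.resize(np.hstack([a["frame"][110:310,130:330],b["frame"][90:290,120:320]]),(800,400),interpolation=cv2.INTER_CUBIC);cv2.imwrite("pics/near2.png",I)
```

```text
shift(now) [ -3.9  -5.2 114.1] shift(after turn) [ -3.8  -5.3 114.1] turn [-0.08 -0.04  0.35] t 3.5833 q [-0.4   0.42  0.    1.92 -0.    0.8  -1.93]
```

View pics/near2.png

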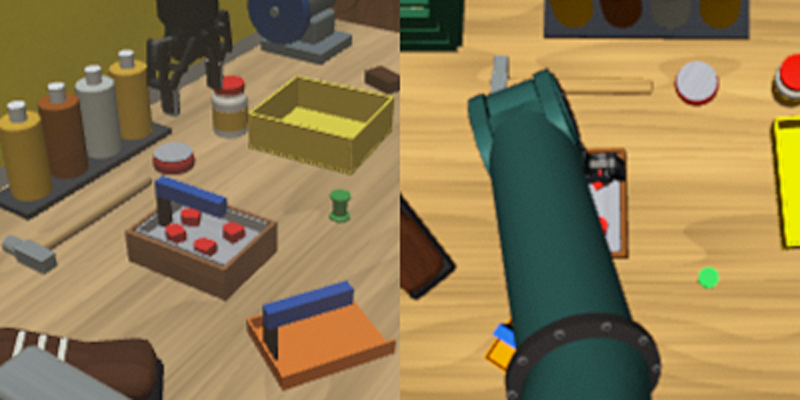

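The gripper is above the handle with the fingers either side of it. Descending and gripping.

Request:
step_arm([
  {"grip":1,"dx":-0.1,"dy":-0.13,"dz":0.5,"wx":0,"wy":0,"wz":0.09},
  {"grip":1,"dx":0,"dy":0,"dz":0.8,"wx":0,"wy":0,"wz":0},
  {"grip":1,"dx":0,"dy":0,"dz":0.8,"wx":0,"wy":0,"wz":0},
  {"grip":1,"dx":0,"dy":0,"dz":0.5,"wx":0,"wy":0,"wz":0},
  {"grip":1,"dx":0,"dy":0,"dz":0.25,"wx":0,"wy":0,"wz":0},
  {"grip":1,"dx":0,"dy":0,"dz":0,"wx":0,"wy":0,"wz":0},
  {"grip":1,"dx":0,"dy":0,"dz":0,"wx":0,"wy":0,"wz":0},
])

```text
clock: 4.27
tool_pos: [555.4, 186.8, 77.7]
orientation: [0.0, 1.0, 0.014, 0.0]
ft_force: [0.2, -0.0, -0.5]
opening: 84.8
grasp_force: 0.0
```

Run:
```python
from h import *
need([555.5,192,96],down(2))
a=imaging.read_camera("side")
I=cv2.resize(a["frame"][160:280,180:300],(600,600),interpolation=cv2.INTER_CUBIC);cv2.imwrite("pics/grip.png",I)
```

```text
shift(now) [ 0.3 -5.2  0.4] shift(after turn) [ 0.3 -5.2  0.4] turn [ 0.03 -0.   -0.45] t 4.2667 q [-0.4   0.57  0.    2.01 -0.    0.56 -1.95]
```

View pics/grip.png

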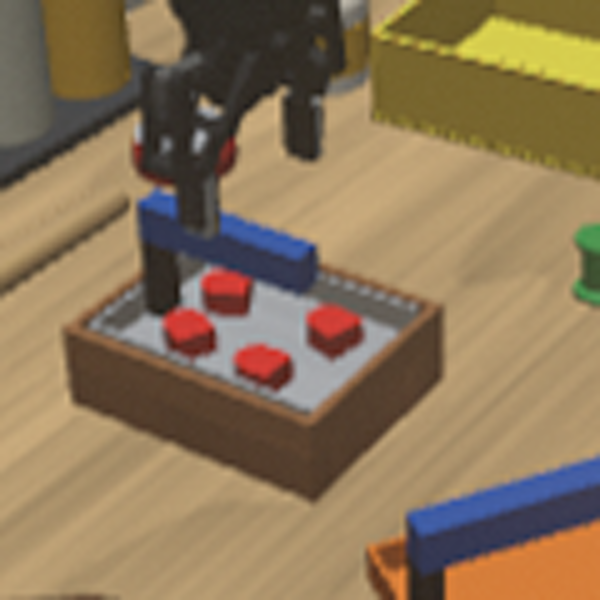

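The fingers straddle the bar at grip height, but y is still 5 mm short. Correcting that and closing.

Request:
step_arm([
  {"grip":1,"dx":0,"dy":-0.13,"dz":0,"wx":0,"wy":0,"wz":0},
  {"grip":1,"dx":0,"dy":0,"dz":0,"wx":0,"wy":0,"wz":-0.1},
  {"grip":1,"dx":0,"dy":0,"dz":0,"wx":0,"wy":0,"wz":0},
])

```text
clock: 4.57
tool_pos: [555.7, 194.4, 78.6]
orientation: [-0.001, 1.0, 0.019, 0.001]
ft_force: [-0.2, 0.4, 0.3]
opening: 85.5
grasp_force: 0.0
```

Request:
step_arm([
  {"grip":0.5,"dx":0,"dy":0,"dz":0,"wx":0,"wy":0,"wz":0},
  {"grip":0.3,"dx":0,"dy":0,"dz":0,"wx":0,"wy":0,"wz":0},
  {"grip":0.25,"dx":0,"dy":0,"dz":0,"wx":0,"wy":0,"wz":0},
  {"grip":0,"dx":0,"dy":0,"dz":0,"wx":0,"wy":0,"wz":0},
  {"grip":0,"dx":0,"dy":0,"dz":0,"wx":0,"wy":0,"wz":0},
  {"grip":0,"dx":0,"dy":0,"dz":0,"wx":0,"wy":0,"wz":0},
  {"grip":0,"dx":0,"dy":0,"dz":0,"wx":0,"wy":0,"wz":0},
  {"grip":0,"dx":0,"dy":0,"dz":0,"wx":0,"wy":0,"wz":0},
  {"grip":0,"dx":0,"dy":0,"dz":0,"wx":0,"wy":0,"wz":0},
  {"grip":0,"dx":0,"dy":0,"dz":0,"wx":0,"wy":0,"wz":0},
], newtons=80)

```text
clock: 5.4
tool_pos: [554.8, 193.3, 77.4]
orientation: [-0.0, 1.0, 0.018, -0.0]
ft_force: [1.2, 0.5, -0.8]
opening: -0.2
grasp_force: 0.0
```

The fingers shut on nothing, so I'm looking before moving.

Run:
```python
from h import *
a=imaging.read_camera("side");b=imaging.read_camera("top")
I=np.hstack([cv2.resize(x,(400,400),interpolation=cv2.INTER_CUBIC) for x in (a["frame"][160:280,180:300],b["frame"][130:250,150:270])]);cv2.imwrite("pics/grip2.png",I)
P=cloud(a);x,y,z=np.moveaxis(P,-1,0);H,S,V=np.moveaxis(cv2.cvtColor(a["frame"],cv2.COLOR_BGR2HSV),-1,0)
m=(x>430)&(x<680)&(y>80)&(y<280)&(H>100)&(H<130)&(S>130)&(z>100)
print(cv2.minAreaRect(P[m][:,:2].astype(np.float32)),m.sum())
g=(x>430)&(x<680)&(y>80)&(y<280)&(S<60)&(V<90)&(z>60)&(z<250);Q=P[g]
for lo in range(60,200,15):
    q=Q[(Q[:,2]>lo)&(Q[:,2]<lo+15)]
    if len(q)>3: print(lo,len(q),np.median(q,0).round(),np.min(q,0).round(),np.max(q,0).round())
```

```text
((572.0286865234375, 194.64486694335938), (108.0009536743164, 19.245811462402344), 1.4315013885498047) 129
60 5 [619. 205.  64.] [616. 189.  60.] [621. 207.  72.]
75 20 [595. 204.  85.] [515. 183.  76.] [627. 209.  89.]
120 28 [545. 201. 129.] [542. 189. 124.] [557. 210. 135.]
135 42 [546. 204. 142.] [541. 190. 135.] [556. 212. 150.]
150 29 [543. 205. 159.] [539. 185. 150.] [564. 227. 165.]
165 83 [543. 207. 172.] [538. 161. 165.] [562. 239. 180.]
180 114 [543. 209. 187.] [536. 151. 180.] [566. 252. 195.]
195 139 [544. 219. 204.] [534. 139. 195.] [562. 259. 210.]
```

View pics/grip2.png

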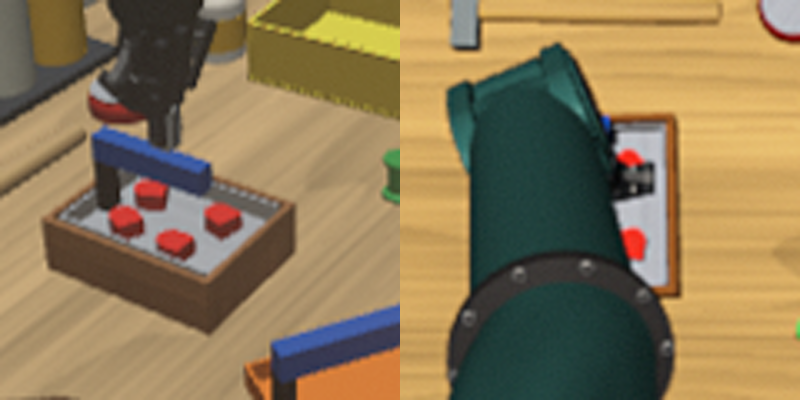

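Run:
```python
from h import *
np.set_printoptions(precision=1,suppress=True)
p,r,s=tool();print(p)
for n in("side","top"):
    a=imaging.read_camera(n);K=np.array(a["K"]);T=np.linalg.inv(np.array(a["extrinsics"]))
    for h in(0,19,40,70,100,140):
        q=p-r.as_matrix()[:,2]*h;c=T[:3,:3]@q+T[:3,3];u=K@c/c[2]
        print(n,h,u[:2],"expect depth",c[2],"depth",a["depth"][int(u[1]),int(u[0])],w(a,u[0],u[1]))
    print("cam",np.array(a["extrinsics"])[:3,3])
    if n=="side":
        for v in range(190,212,3): print(v,[tuple(np.round(w(a,u,v)).astype(int)) for u in range(223,240,3)])
```

```text
[554.9 193.3  77.4]
side 0 [230.4 215.1] expect depth 1120.99129736011 depth 1107.7792 [547.6 201.7  84.7]
side 19 [230.  209.4] expect depth 1111.4336638785476 depth 1096.7604 [546.7 202.7 104.4]
side 40 [229.6 202.9] expect depth 1100.8699637147156 depth 1084.3689 [545.7 204.  126.1]
side 70 [228.9 193.5] expect depth 1085.7789634806697 depth 1062.4127 [541.6 208.6 159.3]
side 100 [228.2 183.7] expect depth 1070.687963246624 depth 1036.744 [535.4 215.9 193.9]
side 140 [227.3 170.3] expect depth 1050.5666296012296 depth 1029.4644 [542.5 207.6 227.1]
cam [-59.8 903.7 699.9]
190 [(np.int64(540), np.int64(233), np.int64(182)), (np.int64(547), np.int64(213), np.int64(170)), (np.int64(541), np.int64(208), np.int64(170)), (np.int64(544), np.int64(192), np.int64(161)), (np.int64(719), np.int64(-30), np.int64(-3)), (np.int64(708), np.int64(-33), np.int64(-1))]
193 [(np.int64(541), np.int64(233), np.int64(173)), (np.int64(540), np.int64(222), np.int64(168)), (np.int64(540), np.int64(210), np.int64(162)), (np.int64(544), np.int64(193), np.int64(152)), (np.int64(705), np.int64(-13), np.int64(-
[... 1597 characters left out ...]
7)), (np.int64(543), np.int64(200), np.int64(99)), (np.int64(529), np.int64(204), np.int64(106)), (np.int64(522), np.int64(199), np.int64(106))]
top 0 [209.8 190.4] expect depth 1197.300752791517 depth 646.4524 [474.4 120.4 621.9]
top 19 [209.  189.4] expect depth 1178.4953541482835 depth 652.1348 [476.7 122.6 616.5]
top 40 [208.1 188.4] expect depth 1157.710439858394 depth 652.9818 [478.6 124.3 616. ]
top 70 [206.6 186.8] expect depth 1128.0177051585517 depth 655.90393 [481.6 127.  613.5]
top 100 [205.1 185.1] expect depth 1098.3249704587097 depth 658.0384 [484.7 129.8 611.8]
top 140 [203.  182.7] expect depth 1058.7346575255867 depth 667.94385 [490.3 134.9 602.6]
cam [ 379.9   34.9 1261. ]
```

Request:
step_arm([
  {"grip":0,"dx":0,"dy":0,"dz":-0.5,"wx":0,"wy":0,"wz":0},
  {"grip":0,"dx":0,"dy":0,"dz":-1,"wx":0,"wy":0,"wz":0},
  {"grip":0,"dx":0,"dy":0,"dz":-0.5,"wx":0,"wy":0,"wz":0},
  {"grip":0,"dx":0,"dy":0,"dz":0,"wx":0,"wy":0,"wz":0},
])

```text
clock: 5.93
tool_pos: [558.5, 194.7, 162.2]
orientation: [-0.002, 1.0, 0.018, 0.004]
ft_force: [0.8, 0.4, 0.9]
opening: -0.0
grasp_force: 0.0
```

Run:
```python
from h import *
np.set_printoptions(precision=1,suppress=True)
p,r,s=tool();print(p,s["joint_pos"],s["opening"])
a=imaging.read_camera("side");K=np.array(a["K"]);T=np.linalg.inv(np.array(a["extrinsics"]))
I=a["frame"].copy();c=T[:3,:3]@p+T[:3,3];u=K@c/c[2];print(u)
I=cv2.resize(I[130:280,160:310],(600,600),interpolation=cv2.INTER_CUBIC)
cv2.circle(I,(int((u[0]-160)*4),int((u[1]-130)*4)),4,(255,0,255),1);cv2.imwrite("pics/lift.png",I)
P=cloud(a)
for v in range(165,210,3): print(v,[tuple(int(k) for k in P[v,int(u[0])+d]) for d in(-6,-3,0,3,6)])
```

```text
[558.5 194.7 162.2] [-0.4  0.5  0.   1.9 -0.   0.7 -1.9] -0.010322891296937621
[227.2 188.5   1. ]
165 [(544, 228, 250), (551, 208, 240), (546, 202, 238), (545, 192, 235), (847, -181, -4)]
168 [(560, 211, 230), (548, 212, 234), (548, 201, 229), (545, 192, 226), (829, -158, -3)]
171 [(560, 211, 221), (552, 209, 223), (546, 204, 222), (546, 192, 217), (808, -132, 1)]
174 [(563, 209, 211), (549, 213, 217), (548, 202, 212), (545, 194, 209), (794, -114, 0)]
177 [(819, -75, -1), (557, 205, 202), (548, 204, 204), (791, -93, -1), (785, -102, -3)]
180 [(805, -57, -1), (794, -61, 0), (786, -68, -1), (781, -80, -5), (766, -78, 0)]
183 [(754, 0, 28), (750, -10, 24), (771, -50, 0), (765, -60, -3), (753, -62, 0)]
186 [(743, 13, 26), (735, 6, 25), (759, -36, -2), (747, -38, 0), (742, -47, -2)]
189 [(728, 31, 28), (728, 16, 20), (745, -18, -1), (737, -25, -2), (731, -34, -5)]
192 [(728, 32, 16), (722, 24, 14), (730, 0, 0), (723, -7, -1), (717, -16, -3)]
195 [(727, 35, 6), (722, 24, 3), (722, 10, -4), (710, 8, -1), (702, 2, -1)]
198 [(723, 40, -1), (716, 32, -2), (704, 31, 0), (698, 22, -1), (688, 19, 0)]
201 [(712, 53, -2), (705, 46, -3), (696, 41, -3), (687, 37, -2), (676, 35, 0)]
204 [(582, 197, 106), (575, 193, 106), (567, 189, 107), (676, 50, -3), (668, 45, -3)]
207 [(577, 204, 102), (568, 202, 104), (560, 199, 105), (550, 197, 107), (545, 191, 106)]
```

View pics/lift.png

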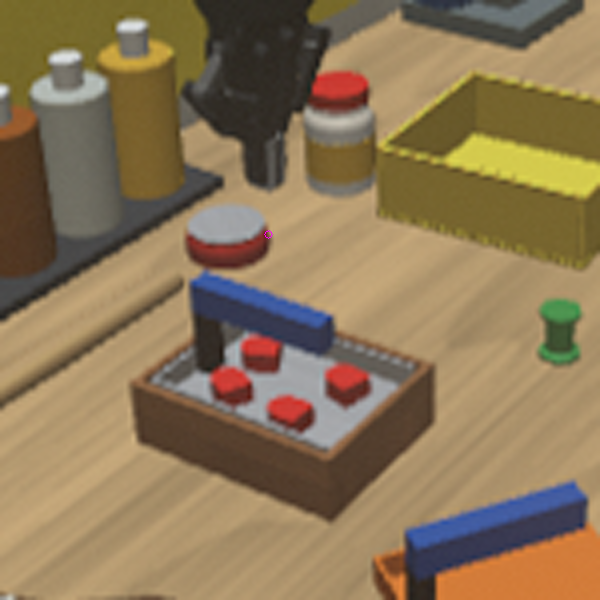

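The fingertips end at z≈200 (pixel (262,185) in the crop), while the reported TCP is z=162 (magenta mark). So the arm really stands about 38 mm higher than it reports. I'll check whether that was already true at the start.

Run:
```python
from h import *
np.set_printoptions(precision=1,suppress=True)
a=imaging.read_camera("side");K=np.array(a["K"]);T=np.linalg.inv(np.array(a["extrinsics"]))
def pr(p): c=T[:3,:3]@np.array(p,float)+T[:3,3];return (K@c/c[2])[:2]
print("start TCP px",pr([312.6,-654.1,191.4]),"+38",pr([312.6,-654.1,229]))
im=cv2.imread("pics/side.png");g=cv2.cvtColor(im,cv2.COLOR_BGR2GRAY)
print("start img rows x cols dark"); 
for v in range(80,112,2): 
    c=np.where(g[v,405:440]<60)[0]; print(v,(c+405)[[0,-1]] if len(c) else None,end="; ")
p,r,s=tool()
for h in(0,30,34,38,42): print(h,pr(p+[0,0,h]))
P=cloud(a);x,y,z=np.moveaxis(P,-1,0)
m=(x>520)&(x<600)&(y>160)&(y<240)&(z>130)
print("lowest z",np.sort(z[m])[:12]); mm=m&(z<225);print(P[mm].min(0),P[mm].max(0)); vv,uu=np.where(mm);print(uu.min(),uu.max(),vv.max(),uu[vv==vv.max()])
```

```text
start TCP px [417.1 106.4] +38 [418.8  96.7]
start img rows x cols dark
80 [406 430]; 82 [406 430]; 84 [406 430]; 86 [405 429]; 88 [405 425]; 90 [405 439]; 92 [405 425]; 94 [405 424]; 96 [405 439]; 98 [405 439]; 100 [405 439]; 102 [405 439]; 104 [405 434]; 106 None; 108 [435 435]; 110 [435 436]; 0 [228.5 189.9]
30 [227.8 180.1]
34 [227.7 178.8]
38 [227.6 177.5]
42 [227.5 176.1]
lowest z [199.6 200.4 200.8 201.  201.6 201.7 202.  202.7 204.3 204.8 204.8 205.1]
[542.7 185.4 199.6] [562.9 212.5 225. ]
221 231 178 [225 226 227 228]
```

Request:
step_arm([
  {"grip":1,"dx":0,"dy":0.08,"dz":0,"wx":0,"wy":0,"wz":0},
  {"grip":1,"dx":0,"dy":0,"dz":0,"wx":0,"wy":0,"wz":0},
  {"grip":1,"dx":0,"dy":0,"dz":0,"wx":0,"wy":0,"wz":0},
  {"grip":1,"dx":0,"dy":0,"dz":0,"wx":0,"wy":0,"wz":0},
  {"grip":1,"dx":0,"dy":0,"dz":0,"wx":0,"wy":0,"wz":0},
  {"grip":1,"dx":0,"dy":0,"dz":0,"wx":0,"wy":0,"wz":0},
  {"grip":1,"dx":0,"dy":0,"dz":0.8,"wx":0,"wy":0,"wz":0},
  {"grip":1,"dx":0,"dy":0,"dz":0.8,"wx":0,"wy":0,"wz":0},
  {"grip":1,"dx":0,"dy":0,"dz":0.6,"wx":0,"wy":0,"wz":0},
  {"grip":1,"dx":0,"dy":0,"dz":0.5,"wx":0,"wy":0,"wz":0},
  {"grip":1,"dx":0,"dy":0,"dz":0.3,"wx":0,"wy":0,"wz":0},
  {"grip":1,"dx":0,"dy":0,"dz":0,"wx":0,"wy":0,"wz":0},
])

```text
clock: 7.03
tool_pos: [553.1, 189.5, 34.8]
orientation: [0.001, 1.0, 0.018, -0.002]
ft_force: [0.2, 1.0, 0.5]
opening: 85.6
grasp_force: 0.0
```

Run:
```python
from h import *
np.set_printoptions(precision=1,suppress=True)
p,r,s=tool();print(p,s["opening"],s["ft_force"])
a=imaging.read_camera("side");P=cloud(a);x,y,z=np.moveaxis(P,-1,0);S=cv2.cvtColor(a["frame"],cv2.COLOR_BGR2HSV)[...,1]
cv2.imwrite("pics/grip3.png",cv2.resize(a["frame"][150:270,170:290],(600,600),interpolation=cv2.INTER_CUBIC))
for lo,hi in((212,260),(120,182)):
    m=(x>520)&(x<600)&(y>lo)&(y<hi)&(z>64)&(z<150)&(S<110);q=P[m]
    if len(q): print(len(q),q.min(0),q.max(0),np.median(q,0))
```

```text
[553.1 189.5  34.8] 85.55085181662982 [0.2 1.  0.5]
148 [534.6 221.2  86.3] [562.9 259.5 149.6] [542.  243.8 118.4]
166 [537.4 120.9  86.5] [565.8 178.6 149.2] [549.1 148.6 121.6]
```

View pics/grip3.png

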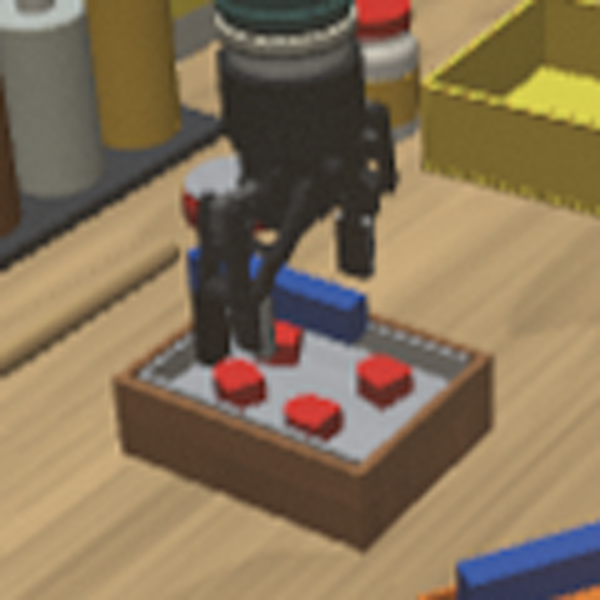

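Now the fingers straddle the bar with tips at z≈87, against 84–108 for the bar, and they swing 13 mm lower as they close. Closing.

Request:
step_arm([
  {"grip":0.5,"dx":0,"dy":0,"dz":0,"wx":0,"wy":0,"wz":0},
  {"grip":0.35,"dx":0,"dy":0,"dz":0,"wx":0,"wy":0,"wz":0},
  {"grip":0.3,"dx":0,"dy":0,"dz":0,"wx":0,"wy":0,"wz":0},
  {"grip":0.25,"dx":0,"dy":0,"dz":0,"wx":0,"wy":0,"wz":0},
  {"grip":0.2,"dx":0,"dy":0,"dz":0,"wx":0,"wy":0,"wz":0},
  {"grip":0.1,"dx":0,"dy":0,"dz":0,"wx":0,"wy":0,"wz":0},
  {"grip":0,"dx":0,"dy":0,"dz":0,"wx":0,"wy":0,"wz":0},
  {"grip":0,"dx":0,"dy":0,"dz":0,"wx":0,"wy":0,"wz":0},
  {"grip":0,"dx":0,"dy":0,"dz":0,"wx":0,"wy":0,"wz":0},
], newtons=90)

```text
clock: 7.83
tool_pos: [555.6, 190.4, 38.3]
orientation: [-0.0, 1.0, 0.018, 0.001]
ft_force: [-0.2, -0.5, 5.9]
opening: 16.7
grasp_force: 88.8
```

Request:
step_arm([
  {"grip":0,"dx":0,"dy":0,"dz":-0.1,"wx":0,"wy":0,"wz":0},
  {"grip":0,"dx":0,"dy":0,"dz":-0.15,"wx":0,"wy":0,"wz":0},
  {"grip":0,"dx":0,"dy":0,"dz":-0.2,"wx":0,"wy":0,"wz":0},
  {"grip":0,"dx":0,"dy":0,"dz":-0.25,"wx":0,"wy":0,"wz":0},
  {"grip":0,"dx":0,"dy":0,"dz":-0.25,"wx":0,"wy":0,"wz":0},
  {"grip":0,"dx":0,"dy":0,"dz":-0.25,"wx":0,"wy":0,"wz":0},
  {"grip":0,"dx":0,"dy":0,"dz":-0.25,"wx":0,"wy":0,"wz":0},
  {"grip":0,"dx":0,"dy":0,"dz":-0.25,"wx":0,"wy":0,"wz":0},
  {"grip":0,"dx":0,"dy":0,"dz":-0.2,"wx":0,"wy":0,"wz":0},
  {"grip":0,"dx":0,"dy":0,"dz":-0.1,"wx":0,"wy":0,"wz":0},
  {"grip":0,"dx":0,"dy":0,"dz":0,"wx":0,"wy":0,"wz":0},
])

```text
clock: 8.75
tool_pos: [555.8, 190.4, 118.7]
orientation: [-0.0, 1.0, 0.018, 0.001]
ft_force: [0.5, -0.3, -2.0]
opening: 16.8
grasp_force: 87.9
```

Run:
```python
from h import *
np.set_printoptions(precision=2,suppress=True)
p,r,s=tool();print(p,r.as_matrix()[:,2],s["opening"],np.array(s["ft_force"]),np.array(s["moment"]),np.array(s["joint_pos"]))
a=imaging.read_camera("side")
cv2.imwrite("pics/held.png",cv2.resize(a["frame"][130:280,160:310],(600,600),interpolation=cv2.INTER_CUBIC))
```

```text
[555.78 190.45 118.73] [ 0.  0. -1.] 16.794457076877272 [ 0.46 -0.26 -2.05] [-0.06  0.03 -0.01] [-0.41  0.51  0.    1.98 -0.    0.64 -1.94]
```

View pics/held.png

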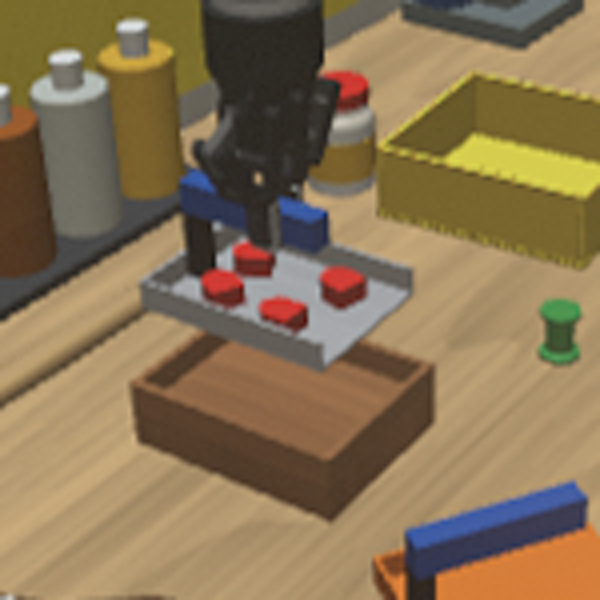

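The tray is clear of the stand at (290,270) in the crop, level, with all four heels on it. Next I lift further, ramp the carry gently, and pin down the box meanwhile.

Request:
step_arm([
  {"grip":0,"dx":0,"dy":0,"dz":-0.1,"wx":0,"wy":0,"wz":0},
  {"grip":0,"dx":0,"dy":0,"dz":-0.2,"wx":0,"wy":0,"wz":0},
  {"grip":0,"dx":0,"dy":0,"dz":-0.3,"wx":0,"wy":0,"wz":0},
  {"grip":0,"dx":0,"dy":0,"dz":-0.3,"wx":0,"wy":0,"wz":0},
  {"grip":0,"dx":0,"dy":0,"dz":-0.3,"wx":0,"wy":0,"wz":0},
  {"grip":0,"dx":0,"dy":0,"dz":-0.3,"wx":0,"wy":0,"wz":0},
  {"grip":0,"dx":0,"dy":0,"dz":-0.2,"wx":0,"wy":0,"wz":0},
  {"grip":0,"dx":0,"dy":0,"dz":-0.1,"wx":0,"wy":0,"wz":0},
  {"grip":0,"dx":0,"dy":0,"dz":0,"wx":0,"wy":0,"wz":0},
])

```text
clock: 9.55
tool_pos: [555.9, 190.5, 191.0]
orientation: [-0.001, 1.0, 0.018, 0.001]
ft_force: [-0.1, -1.0, -3.1]
opening: 16.5
grasp_force: 88.0
```

Run:
```python
from h import *
np.set_printoptions(precision=1,suppress=True)
p=imaging.read_camera("top");K=np.array(p["K"]);T=np.array(p["extrinsics"])
for z,cs in ((70,[(447,112),(614,100),(634,282),(465,297)]),):
    L=[]
    for u,v in cs:
        d=T[:3,:3]@np.linalg.inv(K)@[u/2.857+150,v/2.857+110,1];L.append(T[:3,3]+d*(z-T[2,3])/d[2])
    print(np.array(L),np.mean(L,0))
for n in("top","side"):
    a=imaging.read_camera(n);P=cloud(a);x,y,z=np.moveaxis(P,-1,0);H,S,V=np.moveaxis(cv2.cvtColor(a["frame"],cv2.COLOR_BGR2HSV),-1,0)
    m=(x>470)&(x<720)&(y<-80)&(y>-330)&(z>10)&(z<75)&(H>22)&(H<35)&(S>120)
    q=P[m];print(n,len(q),np.percentile(q[:,:2],[1,99],axis=0).ravel(),cv2.minAreaRect(q[:,:2].astype(np.float32)))
print(tool()[0],tool()[2]["joint_pos"])
```

```text
[[ 685.9 -100.9   70. ]
 [ 700.  -281.4   70. ]
 [ 502.5 -296.2   70. ]
 [ 485.7 -117.6   70. ]] [ 593.5 -199.    70. ]
top 802 [ 490.4 -294.9  698.8 -104.2] ((595.7052001953125, -200.49778747558594), (201.25955200195312, 180.97105407714844), 4.848024845123291)
side 1084 [ 490.1 -290.6  697.8 -100. ] ((596.4707641601562, -196.16458129882812), (203.07339477539062, 192.9735565185547), 4.674263954162598)
[554.4 189.9 188.9] [-0.4  0.4  0.   1.9 -0.   0.8 -1.9]
```

Request:
step_arm([
  {"grip":0,"dx":0.03,"dy":0.15,"dz":0,"wx":0,"wy":0,"wz":0},
  {"grip":0,"dx":0.06,"dy":0.3,"dz":0,"wx":0,"wy":0,"wz":0},
  {"grip":0,"dx":0.09,"dy":0.45,"dz":0,"wx":0,"wy":0,"wz":0},
  {"grip":0,"dx":0.12,"dy":0.6,"dz":0,"wx":0,"wy":0,"wz":0},
  {"grip":0,"dx":0.13,"dy":0.7,"dz":0,"wx":0,"wy":0,"wz":0},
  {"grip":0,"dx":0.15,"dy":0.8,"dz":0,"wx":0,"wy":0,"wz":0},
  {"grip":0,"dx":0.15,"dy":0.8,"dz":0,"wx":0,"wy":0,"wz":0},
  {"grip":0,"dx":0.15,"dy":0.8,"dz":0,"wx":0,"wy":0,"wz":0},
  {"grip":0,"dx":0.15,"dy":0.8,"dz":0,"wx":0,"wy":0,"wz":0},
  {"grip":0,"dx":0.15,"dy":0.8,"dz":0,"wx":0,"wy":0,"wz":0},
  {"grip":0,"dx":0.15,"dy":0.8,"dz":0,"wx":0,"wy":0,"wz":0},
  {"grip":0,"dx":0.15,"dy":0.8,"dz":0,"wx":0,"wy":0,"wz":0},
])

```text
clock: 10.7
tool_pos: [624.6, -123.0, 188.8]
orientation: [0.0, 1.0, 0.017, -0.001]
ft_force: [0.7, -1.0, -2.9]
opening: 16.7
grasp_force: 88.0
```

Request:
step_arm([
  {"grip":0,"dx":0.12,"dy":0.6,"dz":0,"wx":0,"wy":0,"wz":0},
  {"grip":0,"dx":0.1,"dy":0.5,"dz":0,"wx":0,"wy":0,"wz":0},
  {"grip":0,"dx":0.08,"dy":0.4,"dz":0,"wx":0,"wy":0,"wz":0},
  {"grip":0,"dx":0.06,"dy":0.3,"dz":0,"wx":0,"wy":0,"wz":0},
  {"grip":0,"dx":0.03,"dy":0.15,"dz":0,"wx":0,"wy":0,"wz":0},
  {"grip":0,"dx":0,"dy":0.05,"dz":0,"wx":0,"wy":0,"wz":0},
  {"grip":0,"dx":0,"dy":0,"dz":0,"wx":0,"wy":0,"wz":0},
  {"grip":0,"dx":0,"dy":0,"dz":0,"wx":0,"wy":0,"wz":0},
])

```text
clock: 11.37
tool_pos: [643.7, -196.9, 189.2]
orientation: [-0.001, 1.0, 0.019, -0.0]
ft_force: [0.5, 0.5, -3.4]
opening: 16.5
grasp_force: 88.1
```

Run:
```python
from h import *
np.set_printoptions(precision=2,suppress=True)
R=Ro.from_euler("y",-45,degrees=True)*down(2)
p,r,s=tool();print(p,r.as_matrix(),np.array(s["joint_pos"]),s["opening"])
need(p+[0,0,18.7],R)
for n in("top","side"):
    a=imaging.read_camera(n);P=cloud(a);x,y,z=np.moveaxis(P,-1,0);H,S,V=np.moveaxis(cv2.cvtColor(a["frame"],cv2.COLOR_BGR2HSV),-1,0)
    b=(x>500)&(x<800)&(y<-120)&(y>-300)&(z>150)&(z<300)&(H>100)&(H<130)&(S>130);q=P[b];print(n,"bar",len(q),len(q) and (q.min(0),q.max(0)))
    m=(x>500)&(x<800)&(y<-100)&(y>-300)&(z>130)&(z<230)&((H<5)|(H>175))&(S>160)
    k,l,st,c=cv2.connectedComponentsWithStats(m.astype(np.uint8));print(n,"red",[(st[i,4],P[l==i].mean(0).round()) for i in range(1,k) if st[i,4]>5])
```

```text
[ 643.73 -196.86  189.2 ] [[ 1.    0.04 -0.  ]
 [ 0.04 -1.    0.  ]
 [-0.   -0.   -1.  ]] [ 0.2   0.53  0.05  1.74 -0.03  0.88 -1.27] 16.463808348988007
shift(now) [13.2  0.5 -5.5] shift(after turn) [13.2  0.5  5.5] turn [-1.73 45.    0.14] t 11.3667 q [ 0.2   0.53  0.05  1.74 -0.03  0.88 -1.27]
top bar 156 (array([ 604.31, -205.74,  204.78]), array([ 715.16, -183.64,  273.83]))
top red [(np.int32(82), array([ 618., -167.,  199.])), (np.int32(68), array([ 606., -219.,  199.]))]
side bar 43 (array([ 606.16, -205.11,  254.57]), array([ 717.01, -153.25,  275.35]))
side red [(np.int32(50), array([ 680., -196.,  196.])), (np.int32(23), array([ 608., -218.,  197.])), (np.int32(18), array([ 618., -166.,  198.]))]
```

By the joint readings (links about 620 and 470 mm), tipping outward here would drive joint 6 below its range. Tipping sideways, with the spout turned to -y, keeps every joint mid-range. So I shift a little, then yaw the tray +90° while it stays level.

Request:
step_arm([
  {"grip":0,"dx":-0.1,"dy":-0.15,"dz":0.03,"wx":0,"wy":0,"wz":0},
  {"grip":0,"dx":-0.2,"dy":-0.3,"dz":0.1,"wx":0,"wy":0,"wz":0},
  {"grip":0,"dx":-0.3,"dy":-0.4,"dz":0.12,"wx":0,"wy":0,"wz":0},
  {"grip":0,"dx":-0.3,"dy":-0.35,"dz":0.12,"wx":0,"wy":0,"wz":-0.2},
  {"grip":0,"dx":-0.2,"dy":-0.25,"dz":0.1,"wx":0,"wy":0,"wz":-0.4},
  {"grip":0,"dx":-0.1,"dy":-0.15,"dz":0.03,"wx":0,"wy":0,"wz":-0.6},
  {"grip":0,"dx":0,"dy":0,"dz":0,"wx":0,"wy":0,"wz":-0.8},
  {"grip":0,"dx":0,"dy":0,"dz":0,"wx":0,"wy":0,"wz":-1},
  {"grip":0,"dx":0,"dy":0,"dz":0,"wx":0,"wy":0,"wz":-1},
  {"grip":0,"dx":0,"dy":0,"dz":0,"wx":0,"wy":0,"wz":-1},
  {"grip":0,"dx":0,"dy":0,"dz":0,"wx":0,"wy":0,"wz":-1},
  {"grip":0,"dx":0,"dy":0,"dz":0,"wx":0,"wy":0,"wz":-1},
])

```text
clock: 12.47
tool_pos: [592.8, -135.8, 169.6]
orientation: [-0.0, 0.965, 0.262, -0.0]
ft_force: [-1.1, -0.0, -2.2]
opening: 16.6
grasp_force: 88.2
```

Request:
step_arm([
  {"grip":0,"dx":0,"dy":0,"dz":0,"wx":0,"wy":0,"wz":-1},
  {"grip":0,"dx":0,"dy":0,"dz":0,"wx":0,"wy":0,"wz":-1},
  {"grip":0,"dx":0,"dy":0,"dz":0,"wx":0,"wy":0,"wz":-1},
  {"grip":0,"dx":0,"dy":0,"dz":0,"wx":0,"wy":0,"wz":-1},
  {"grip":0,"dx":0,"dy":0,"dz":0,"wx":0,"wy":0,"wz":-1},
  {"grip":0,"dx":0,"dy":0,"dz":0,"wx":0,"wy":0,"wz":-1},
  {"grip":0,"dx":0,"dy":0,"dz":0,"wx":0,"wy":0,"wz":-1},
  {"grip":0,"dx":0,"dy":0,"dz":0,"wx":0,"wy":0,"wz":-1},
  {"grip":0,"dx":0,"dy":0,"dz":0,"wx":0,"wy":0,"wz":-1},
  {"grip":0,"dx":0,"dy":0,"dz":0,"wx":0,"wy":0,"wz":-1},
  {"grip":0,"dx":0,"dy":0,"dz":0,"wx":0,"wy":0,"wz":-1},
  {"grip":0,"dx":0,"dy":0,"dz":0,"wx":0,"wy":0,"wz":-1},
])

```text
clock: 13.47
tool_pos: [592.8, -136.0, 169.6]
orientation: [-0.0, 0.775, 0.632, -0.0]
ft_force: [-0.1, 0.4, -3.5]
opening: 16.4
grasp_force: 88.2
```

Request:
step_arm([
  {"grip":0,"dx":0,"dy":0,"dz":0,"wx":0,"wy":0,"wz":-1},
  {"grip":0,"dx":0,"dy":0,"dz":0,"wx":0,"wy":0,"wz":-1},
  {"grip":0,"dx":0,"dy":0,"dz":0,"wx":0,"wy":0,"wz":-0.9},
  {"grip":0,"dx":0,"dy":0,"dz":0,"wx":0,"wy":0,"wz":-0.6},
  {"grip":0,"dx":0,"dy":0,"dz":0,"wx":0,"wy":0,"wz":-0.3},
  {"grip":0,"dx":0,"dy":0,"dz":0,"wx":0,"wy":0,"wz":0},
  {"grip":0,"dx":0,"dy":0,"dz":0,"wx":0,"wy":0,"wz":0},
])

```text
clock: 14.05
tool_pos: [593.0, -136.6, 169.5]
orientation: [0.0, 0.687, 0.727, -0.0]
ft_force: [-0.2, -0.0, -4.6]
opening: 16.8
grasp_force: 88.2
```

```bash
cat > chk.py <<'E'
from h import *
np.set_printoptions(precision=2,suppress=True)
p,r,s=tool();print(p,"\n",r.as_matrix(),"\nq",np.array(s["joint_pos"]),s["opening"],s["clock"],np.array(s["ft_force"]))
for n in("top","side"):
    a=imaging.read_camera(n);P=cloud(a);x,y,z=np.moveaxis(P,-1,0);H,S,V=np.moveaxis(cv2.cvtColor(a["frame"],cv2.COLOR_BGR2HSV),-1,0)
    g=(x>450)&(x<750)&(y<-0)&(y>-350)
    b=g&(z>130)&(z<330)&(H>100)&(H<130)&(S>130);q=P[b];print(n,"bar",len(q),len(q) and (q.min(0),q.max(0)))
    m=g&(z<230)&((H<5)|(H>175))&(S>160)
    k,l,st,c=cv2.connectedComponentsWithStats(m.astype(np.uint8));print(n,"red",[(int(st[i,4]),P[l==i].mean(0).round()) for i in range(1,k) if st[i,4]>5])
    t=g&(S<50)&(V>90)&(z>75)&(z<300);q=P[t];print(n,"alu",len(q),len(q) and np.percentile(q,[2,98],axis=0))
E
python3 chk.py
```

```text
[ 593.   -136.59  169.5 ] 
 [[-0.06  1.   -0.  ]
 [ 1.    0.06 -0.  ]
 [-0.   -0.   -1.  ]] 
q [ 0.43  0.49 -0.38  1.89  0.25  0.81 -0.03] 16.7856495586183 14.05 [-0.17 -0.   -4.63]
top bar 177 (array([ 573.81, -127.91,  163.86]), array([616.1 , -61.64, 278.64]))
top red [(115, array([ 738., -134.,   99.])), (28, array([619., -95., 179.])), (74, array([ 567., -102.,  179.]))]
top alu 896 [[ 536.09 -197.57   80.72]
 [ 725.75  -58.61  221.21]]
side bar 60 (array([ 579.58, -150.01,  229.51]), array([612.4 , -56.72, 244.5 ]))
side red [(36, array([ 613., -161.,  176.])), (23, array([ 562., -157.,  177.])), (7, array([619., -88., 178.])), (24, array([ 567., -100.,  178.])), (37, array([ 739., -131.,   98.]))]
side alu 361 [[ 534.52 -198.4    78.43]
 [ 733.63  -51.71  183.15]]
```

All four heels are still aboard, the tray is level and the spout points to -y. Now the first part of the tip, below the sliding angle.

Request:
step_arm([
  {"grip":0,"dx":0,"dy":0,"dz":0,"wx":0,"wy":0.2,"wz":0},
  {"grip":0,"dx":0,"dy":0,"dz":0,"wx":0,"wy":0.4,"wz":0},
  {"grip":0,"dx":0,"dy":0,"dz":0,"wx":0,"wy":0.6,"wz":0},
  {"grip":0,"dx":0,"dy":0,"dz":0,"wx":0,"wy":0.6,"wz":0},
  {"grip":0,"dx":0,"dy":0,"dz":0,"wx":0,"wy":0.4,"wz":0},
  {"grip":0,"dx":0,"dy":0,"dz":0,"wx":0,"wy":0.3,"wz":0},
  {"grip":0,"dx":0,"dy":0,"dz":0,"wx":0,"wy":0,"wz":0},
], newtons=110)

```text
clock: 14.73
tool_pos: [593.1, -139.3, 168.9]
orientation: [-0.063, 0.685, 0.723, 0.06]
ft_force: [-0.2, -0.6, -3.8]
opening: 16.5
grasp_force: 108.2
```

```bash
python3 chk.py
```

```text
[ 593.06 -139.35  168.89] 
 [[-0.05  1.   -0.01]
 [ 0.98  0.05  0.17]
 [ 0.17 -0.   -0.98]] 
q [ 0.59  0.54 -0.48  1.84  0.09  0.85  0.15] 16.47851100543589 14.7333 [-0.16 -0.56 -3.84]
top bar 238 (array([ 541.95, -154.48,  159.28]), array([648.14, -71.96, 302.25]))
top red [(116, array([ 739., -134.,   99.])), (32, array([ 619., -100.,  184.])), (80, array([ 568., -108.,  183.])), (35, array([ 560., -158.,  174.]))]
top alu 904 [[ 535.47 -195.85   90.83]
 [ 724.89  -63.53  228.82]]
side bar 36 (array([ 579.82, -156.12,  232.63]), array([612.23, -70.78, 250.47]))
side red [(55, array([ 599., -148.,  172.])), (18, array([ 565., -159.,  173.])), (40, array([ 739., -131.,   98.]))]
side alu 293 [[ 534.35 -191.41   77.32]
 [ 732.19  -54.65  231.32]]
```

Request:
step_arm([
  {"grip":0,"dx":0,"dy":0,"dz":0,"wx":0,"wy":0.5,"wz":0},
  {"grip":0,"dx":0,"dy":0,"dz":0,"wx":0,"wy":0.7,"wz":0},
  {"grip":0,"dx":0,"dy":0,"dz":0,"wx":0,"wy":0.7,"wz":0},
  {"grip":0,"dx":0,"dy":0,"dz":0,"wx":0,"wy":0.7,"wz":0},
  {"grip":0,"dx":0,"dy":0,"dz":0,"wx":0,"wy":0.7,"wz":0},
  {"grip":0,"dx":0,"dy":0,"dz":0,"wx":0,"wy":0.8,"wz":0},
  {"grip":0,"dx":0,"dy":0,"dz":0,"wx":0,"wy":0.8,"wz":0},
  {"grip":0,"dx":0,"dy":0,"dz":0,"wx":0,"wy":0.8,"wz":0},
  {"grip":0,"dx":0,"dy":0,"dz":0,"wx":0,"wy":0.8,"wz":0},
  {"grip":0,"dx":0,"dy":0,"dz":0,"wx":0,"wy":0.8,"wz":0},
  {"grip":0,"dx":0,"dy":0,"dz":0,"wx":0,"wy":0.8,"wz":0},
  {"grip":0,"dx":0,"dy":0,"dz":0,"wx":0,"wy":0.6,"wz":0},
])

```text
clock: 15.83
tool_pos: [593.7, -138.0, 168.7]
orientation: [-0.277, 0.635, 0.672, 0.262]
ft_force: [-0.7, -0.4, -4.1]
opening: 16.3
grasp_force: 108.4
```

Request:
step_arm([
  {"grip":0,"dx":0,"dy":0,"dz":0,"wx":0,"wy":0,"wz":0},
  {"grip":0,"dx":0,"dy":0,"dz":0,"wx":0,"wy":0,"wz":0},
  {"grip":0,"dx":0,"dy":0,"dz":0,"wx":0,"wy":0,"wz":0},
  {"grip":0,"dx":0,"dy":0,"dz":0,"wx":0,"wy":0,"wz":0},
  {"grip":0,"dx":0,"dy":0,"dz":0,"wx":0,"wy":0,"wz":0},
  {"grip":0,"dx":0,"dy":0,"dz":0,"wx":0,"wy":0,"wz":0},
  {"grip":0,"dx":0,"dy":0,"dz":0,"wx":0,"wy":0,"wz":0},
  {"grip":0,"dx":0,"dy":0,"dz":0,"wx":0,"wy":0,"wz":0},
])

```text
clock: 16.5
tool_pos: [593.2, -136.8, 169.6]
orientation: [-0.277, 0.635, 0.672, 0.262]
ft_force: [0.2, -0.1, -3.0]
opening: 16.4
grasp_force: 108.4
```

```bash
python3 chk.py
python3 - <<'E'
from h import *
I=np.hstack([cv2.resize(x,(400,400),interpolation=cv2.INTER_CUBIC) for x in (imaging.read_camera("side")["frame"][90:240,200:350],imaging.read_camera("top")["frame"][110:240,270:400])]);cv2.imwrite("pics/tip.png",I)
E
```

```text
[ 593.22 -136.83  169.61] 
 [[-0.04  1.   -0.04]
 [ 0.71  0.06  0.7 ]
 [ 0.7   0.   -0.71]] 
q [ 0.93  0.82 -0.71  1.68 -0.25  1.12  0.52] 16.447718389201945 16.5 [ 0.19 -0.13 -3.02]
top bar 228 (array([ 564.98, -274.03,  154.73]), array([ 630.4 , -114.41,  325.32]))
top red [(118, array([ 739., -134.,   99.])), (28, array([ 570., -250.,   30.])), (7, array([ 575., -271.,   26.]))]
top alu 1078 [[ 537.12 -180.98  105.01]
 [ 680.88  -77.08  233.79]]
side bar 37 (array([ 579.66, -191.61,  243.93]), array([ 630.27, -111.09,  267.68]))
side red [(37, array([ 738., -131.,   98.])), (28, array([ 621., -256.,   27.])), (31, array([ 573., -260.,   28.])), (10, array([ 609., -233.,   13.]))]
side alu 286 [[ 535.   -176.58   76.13]
 [ 742.71  -70.53  232.05]]
```

View pics/tip.png

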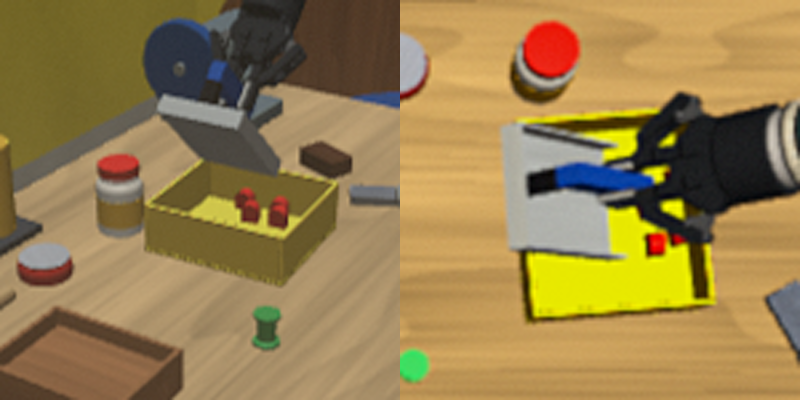

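The tray is tipped 45° and empty, with its spout edge at z≈105, clear of the 70 mm rim. The side view shows the red blanks inside the box near (245–280,197–218), and none outside it.

```bash
python3 -c "
from cell import robot
print(robot.job_done())"
```

```text
the job is handed in; nothing more can be done
None
```

The blanks were tipped into the yellow box and the job is handed in: the gripper still holds the empty tray at 45°, spout about 35 mm above the rim; I made out four red blanks in the box, though the last sensor readings separated only three patches of red.

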